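Post the folded snack box through the flaps of the recycling bin

TASK

Fold the lid of the open snack box fully shut, then lay the shut box flat in the mouth of the countertop recycling bin and push it down through the sprung flaps with the gripper, until it drops inside and both flaps swing closed over it. Do not just drop it in, and leave the mug, tea carton, lemon and mesh pot where they are.

Things in the scene. Friction and masses are not known exactly. Their poses are not given: they have to be found in the camera images.
- snack_box_centre (a point): Loose hinged snack box of stiff brown board, 155 g: a tray 58 x 130 x 38 mm and a lid 12 mm deep (3 mm walls), hinged along one long side. Shut: a block 58 (x) x 130 (y) x 50 (z) mm. This point is the centre of the shut box, 25 mm above its underside. x points across it to the hinge (at x = +29 mm, 13 mm above this point), y along it, z up. It stands open at first, hinge away from the robot.
- snack_lid (a joint): Lid angle: 0 shut (stop), 1.57 standing upright over the hinge, more = leaning out away from the box, at most 2.1; 1.6 to 1.9 at the start. The hinge is slightly stiff (0.006 N m): the lid stays about where it is left, about 0.3 N on its outside well above the hinge turns it (much lower, the box slides), and it must be pressed down shut. No catch: lift the box by the tray.
- snack_lid_edge (a point): Middle of the lid's free long edge (58 mm from the hinge, on its inner side). With the lid standing open it is 90 to 95 mm above the worktop. The lid's outside faces away from the box.
- bin_mouth (a point): Grey recycling bin fixed to the worktop, white rim, green flaps, 130 (x) x 176 (y) x 164 (z) mm. This point: centre of the mouth at the rim's top, 164 mm above the worktop. The mouth is 70 (x) x 142 mm (y), z up; the shut box has 6 mm to spare on each side. Shut, the flaps lie 10 mm below the rim and meet in the middle. Inside 120 x 162 mm, the floor 159 mm below the rim.
- flap_near (a joint): Flap on the bin's -x side: 0 shut (level), opens downward to 1.45. 54 mm long, hinged under the rim 55 mm from the mouth's middle; spring (some 3 to 5 N push the box in). Let go in the mouth, the box rests on the shut flaps; pressed until its top is 5 to 30 mm below the rim it passes the flaps, drops to the floor and they spring shut (what its lid then does is no matter).
- flap_far (a joint): The same for the flap on the bin's +x side.
- mug: Cream mug, 82 x 117 x 94 mm, stands behind the work; origin at the centre of its underside. Leave alone.
- tea_box: Tea carton, 61 x 71 x 133 mm, stands behind the work; origin at the centre of its underside. Leave alone.
- lemon: Lemon, 72 x 55 x 56 mm, lies to the left; origin at its underside. Leave alone.
- mesh_caddy: Black mesh pot, diameter 117, 53 mm high, stands behind the work; origin at the centre of its underside. Leave alone.

How it is judged (in metres and radians):
On the way, in this order (a step that is already met when the one before it is completed fails the run):
1. the snack box's lid is folded shut (within 0.12 rad) before the box goes into the bin (value of joint snack_lid below 0.12 rad and horizontal distance between snack_box_centre and bin_mouth above 0.09 m), for 0.2 s.
2. the shut box, level within 0.35 rad and within 30 mm of the middle of the mouth, pushes both flaps open by 0.3 rad or more while the robot touches it (value of joint snack_lid below 0.2 rad and angle between snack_box_centre's own z axis and vertical below 0.35 rad and horizontal distance between snack_box_centre and bin_mouth below 0.03 m and value of joint each of flap_near, flap_far above 0.3 rad and contact force between any of the fingers, the arm and snack_box above 0.2 N), for 0.04 s.
At the end, for the whole second after the job is handed in: The snack box lies at rest inside the bin (its centre more than 75 mm below the rim and within the walls) and both flaps are shut within 0.1 rad (x of snack_box_centre in the frame of bin_mouth between -0.055 and 0.055 m and y of snack_box_centre in the frame of bin_mouth between -0.08 and 0.08 m and z of snack_box_centre in the frame of bin_mouth below -0.075 m and value of joint each of flap_near, flap_far below 0.1 rad and linear speed of snack_box below 0.02 m/s); the robot touches nothing.
It fails at once if the cream mug is moved by more than 25 mm (distance of mug from where it was at the start of the episode above 0.025 m).
It fails at once if the tea carton is moved by more than 25 mm (distance of tea_box from where it was at the start of the episode above 0.025 m).
It fails at once if the lemon is moved by more than 25 mm (distance of lemon from where it was at the start of the episode above 0.025 m).
It fails at once if the black mesh pot is moved by more than 25 mm (distance of mesh_caddy from where it was at the start of the episode above 0.025 m).
It fails at once if the box is let fall onto the flaps: over the mouth it moves faster than 0.5 m/s while above the rim (horizontal distance between snack_box_centre and bin_mouth below 0.05 m and z of snack_box_centre in the frame of bin_mouth between 0.005 and 0.08 m and linear speed of snack_box above 0.5 m/s and not (contact force between the fingers and snack_box above 0.2 N)).
It also fails if it takes over 61 s, if anything falls off the work surface, if the arm or the gripper's body presses on something with over 40 N, if the wrist force passes 120 N, or if a joint passes its speed limit or range.

ROBOT

A 6-joint arm with a two-finger parallel gripper is mounted at the origin on a cart in front of the work surface, level with it; the furniture and walls round the work are solid. World frame = base frame: x ahead of the robot, y to its left, z up, the work surface at z = 0. Lengths are in m, angles in degrees, forces in N, time in s.
With the tool pointing down it reaches from about 0.25 to 0.725 m from the base axis. Payload 9.7 kg.
Tool frame: the origin (TCP) lies midway between the tips of the shut fingers; the grasp point (between the pads) lies 19 mm behind it; z points along the fingers, y is the line along which they close (so a half turn about z gives the same grasp; the last joint's range is limited). The gripper opens to 85 mm and grips with 20 to 120 N. Pads are 22 mm wide; open, the fingers measure 114 mm over their backs; the gripper's body (76 mm by 85 mm) begins 54 mm behind the grasp point. The pads swing forward as they close: fully open they stand 13 mm farther back than shut.
Start: joints at [66.75, 4.979, 10.078, 95.1, 0, 90], TCP at [0.217, 0.505, 0.231] pointing down, gripper open.
Joint ranges: [-179.16, 179.16], [-48.56, 103.87], [-65.8, 70.77], [-126.05, 130.52], [-82.76, 87.17], [-180, 180]. Speed limits (degrees/s): [127.2, 127.2, 147.25, 180, 180, 180].

INTERFACE

Orientations are given as [roll, pitch, yaw] about the fixed x, y, z axes, in that order (R = Rz(yaw) Ry(pitch) Rx(roll)).
In Python, from workcell import bot gives the robot as it stands. The module is installed in compiled form; this text tells all that it offers.
- The arm moves only by the tool send_rows, never from a script. Its argument "moves" is one flat list of numbers, 7 for each row, row after row: the shift along the world's x, y, z normalised to -1 to 1, where 1 is 0.025 m, then the turn, a rotation vector about the world's x, y, z normalised to -1 to 1, where 1 is 0.15 rad, then the closure, from -1 (fully open) to 1 (shut), so that 0 is half open. A call has 1 to 8 rows; each row shifts and turns the commanded pose from where the row before left it; what a row does not reach is not made up. A row lasts 1/8 s, in which the tool goes at most 62.5 mm and 10.7 degrees, less where a joint would pass 70% of its speed; a pose out of reach is approached as far as the arm can. A call with a number of a shift or a turn outside -1 to 1 is refused whole. A call with a gripper value outside its range is refused whole. The fingers move at their own pace and stop on an object; "squeeze" is the grip in N (left out, the last holds). Time passes only in rows, so rows that do not move let the fingers close. It gives the time, the measured TCP pose, the force, the opening and the grip force at its end, in the units of the state.
- bot.get_obs(): the state, without advancing time (a new reading comes with each control period).
- bot.camera(name): name is "scene" or "side" or "wrist"; returns a dict with "color" (480x640x3 uint8, red, green, blue), "camera_matrix" (3x3 intrinsics, pixels), "D" ([k1, k2, p1, p2, k3] as OpenCV has them; the pictures are not rectified), "R" (3x3) and "t" (3): a world point X has camera coordinates R X + t. Camera axes: x right, y down, z forward; pixel columns grow to the right and rows downward; lengths in m; the calibration is good to about 2 mm. A picture is of the moment at which its call begins. There is no depth.
- bot.job_done(): hands the job in; it is judged then, once.
Trained networks look in the newest picture that a camera, given by its name, has taken for a name from the list of things; names that differ only in an ending like _2 or _b are one class to them, and where a whole thing is asked for, a point or a joint stands for the part that bears it (a point fixed in the world has none). Each returns a list of dicts, best first, with "p" (0 to 1); they miss things now and then, are a little off and sometimes report something else, mostly with a low value. They report only what shows in the picture. A call takes as long as a camera call.
- bot.boxes_of(camera, query): "extent" ([left, top, right, bottom] in pixels, round what is visible of it).
- bot.trace(camera, query): "region" (480x640 bool, what is visible of it) and "extent" ([left, top, right, bottom] in pixels, round what is visible of it).
- bot.landmark_of(camera, query): "pixel" ([column, row] in pixels: a listed point, or the origin of a listed thing).
The state is a dict: "time": time; "q": joint angles; "qd": joint speeds; "joint_efforts": joint torques, N m; "ee_pos": TCP position; "tcp_rot": TCP orientation; "wrist_force": force on the tool from outside, world axes, zero at the start; "torque": the same for the moment, N m; "opening": finger opening in m; "grasp_force": force on a finger pad.
Only numpy, scipy, OpenCV 4.12 (cv2) and the standard library are available. Lean on these libraries where they do the work, as an engineer would, in place of code of your own. Each camera call takes 0.05 s, during which the arm holds its last target. There are 200 camera calls.

## Working session

There is one attempt and no reset: what is moved stays moved. The work goes in short steps, Python scripts to look and compute and a tool call to move; the robot and the scene stay as the last step left them, time stands still between calls to the robot, and variables do not carry over. Pictures are saved under pics/ and viewed, at most 10 in all, crops included, and the job is handed in when it is done.

Besides the shell and the picture viewer there is one more tool, called after "Request:" by a JSON object that holds its "fn" and its "kwargs". send_rows: Moves the arm, as the interface text tells. Its arguments: {"type":"object","properties":{"moves":{"type":"array"},"squeeze":{"type":"number"}},"required":["moves"]}

```bash
mkdir -p pics
cat > h.py <<'E'
import numpy as np, cv2, json
from workcell import bot
def tri(obs):
    # obs: list of (cam dict, pixel)
    A=[];b=[]
    for c,p in obs:
        n=cv2.undistortPoints(np.array([[p]],float),c["camera_matrix"],np.array(c["D"]))[0,0]
        R=np.array(c["R"]);t=np.array(c["t"]).ravel()
        for k in (0,1):
            A.append(n[k]*R[2]-R[k]);b.append(t[k]-n[k]*t[2])
    x,r,_,_=np.linalg.lstsq(np.array(A),np.array(b),rcond=None)
    return x,r
def onplane(c,p,z):
    n=cv2.undistortPoints(np.array([[p]],float),c["camera_matrix"],np.array(c["D"]))[0,0]
    R=np.array(c["R"]);t=np.array(c["t"]).ravel()
    o=-R.T@t;d=R.T@np.array([n[0],n[1],1]);return o+d*(z-o[2])/d[2]
def proj(c,X):
    return cv2.projectPoints(np.atleast_2d(np.array(X,float)),cv2.Rodrigues(np.array(c["R"]))[0],np.array(c["t"],float),c["camera_matrix"],np.array(c["D"]))[0][:,0]
E
python3 - <<'E'
from h import *
C={}
for n in("scene","side"):
    C[n]=bot.camera(n);cv2.imwrite(f"pics/{n}0.png",C[n]["color"][:,:,::-1])
    print(n,"pos",(-np.array(C[n]["R"]).T@np.array(C[n]["t"]).ravel()).round(3))
P={}
for q in("snack_box_centre","snack_lid_edge","bin_mouth","mug","tea_box","lemon","mesh_caddy"):
    o=[]
    for n in C:
        l=bot.landmark_of(n,q)
        if l:
            print(q,n,np.round(l[0]["pixel"],1),round(l[0]["p"],2)); o.append((C[n],l[0]["pixel"]))
    if len(o)==2: print("  ",tri(o))
s=bot.get_obs();print({k:np.round(v,3) for k,v in s.items()})
E
```

```text
scene pos [ 0.099 -0.501  0.872]
side pos [ 0.646 -0.798  0.954]
snack_box_centre scene [255.1 280.6] 0.56
snack_box_centre side [278.6 259.8] 0.84
   (array([0.51545832, 0.16149812, 0.02814871]), array([0.00013055]))
snack_lid_edge scene [270.8 260.5] 0.65
snack_lid_edge side [292.4 245.7] 0.66
   (array([0.55215816, 0.14916116, 0.08393678]), array([2.7589108e-05]))
bin_mouth scene [362.2 360.6] 0.96
bin_mouth side [238.4 336.2] 0.88
   (array([ 0.47742138, -0.20066705,  0.16953985]), array([2.47468229e-06]))
mug scene [383.5 275.8] 0.88
mug side [386.  307.5] 0.93
   (array([0.77766487, 0.0120246 , 0.00617566]), array([8.4509438e-05]))
tea_box scene [330.5 240.6] 0.6
tea_box side [377.2 258.4] 0.58
   (array([0.76620702, 0.18631342, 0.00168993]), array([3.51627475e-05]))
lemon scene [192.3 239.1] 0.96
lemon side [280.7 198.9] 0.84
   (array([0.49456546, 0.40733694, 0.01575786]), array([9.41489861e-05]))
mesh_caddy scene [442.2 316.9] 0.92
mesh_caddy side [386.9 373.9] 0.86
   (array([ 0.77206846, -0.1685695 ,  0.0137404 ]), array([1.22671331e-05]))
{'time': np.float64(0.8), 'q': array([6.6748e+01, 4.9790e+00, 1.0081e+01, 9.5100e+01, 1.0000e-03,
       9.0001e+01]), 'qd': array([ 0.084,  0.018,  0.022, -0.008, -0.005,  0.104]), 'joint_efforts': array([ 3.0000e-03, -5.2006e+01,  4.6483e+01,  2.0000e-03,  0.0000e+00,
       -0.0000e+00]), 'ee_pos': array([0.217, 0.505, 0.231]), 'tcp_rot': array([ 1.79999e+02, -1.00000e-03,  1.56747e+02]), 'wrist_force': array([-0.516,  0.411, -0.101]), 'torque': array([ 0.018, -0.041,  0.012]), 'grasp_force': np.float64(0.0), 'opening': np.float64(0.085)}
```

Run:
```python
import cv2
a=cv2.imread("pics/scene0.png")[200:410,150:460];b=cv2.imread("pics/side0.png")[150:400,190:430]
a=cv2.resize(a,(800,int(210*800/310)));cv2.imwrite("pics/a0.png",a)
b=cv2.resize(b,(576,600));cv2.imwrite("pics/b0.png",b)
```

```text
(no output)
```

View pics/a0.png

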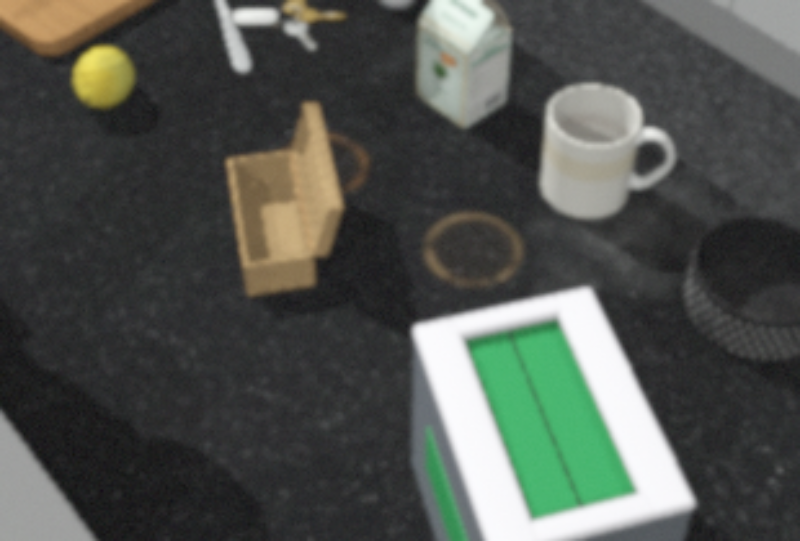

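View pics/b0.png

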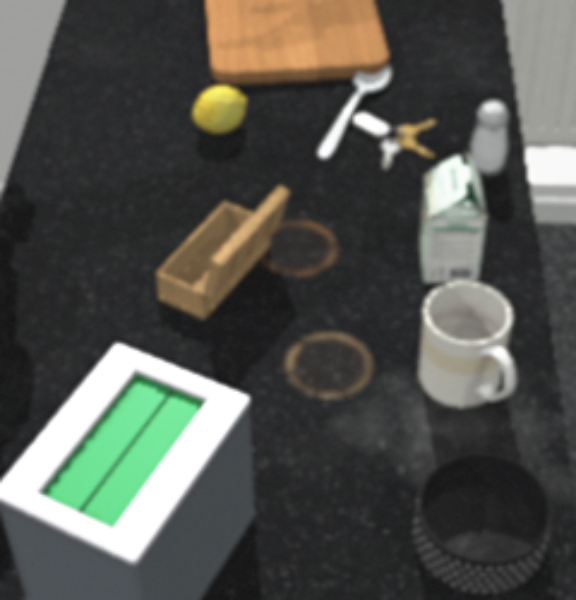

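```bash
cat > fit.py <<'E'
from h import *
from scipy.optimize import least_squares
S=bot.camera("scene");D=bot.camera("side")
fs=lambda u,v:(150+u/2.5806,200+v/2.5806); fd=lambda u,v:(190+u/2.4,150+v/2.4)
def fit(pts,x0):
    def f(p):
        c,s=np.cos(p[2]),np.sin(p[2]);R=np.array([[c,-s,0],[s,c,0],[0,0,1]]);r=[]
        for cam,X,px in pts: r+=list((proj(cam,R@np.array(X)+[p[0],p[1],0])[0]-px))
        return r
    o=least_squares(f,x0,loss='soft_l1');print(o.x.round(4),"yaw",np.degrees(o.x[2]).round(1),np.round(o.fun,1))
a,b=.029,.065
print("box");fit([(S,[-a,b,.038],fs(228,158)),(S,[-a,-b,.038],fs(245,268)),(S,[-a,-b,0],fs(247,295)),(S,[a,-b,0],fs(313,285)),
 (D,[-a,b,.038],fd(228,203)),(D,[-a,-b,.038],fd(160,270)),(D,[-a,-b,0],fd(163,303)),(D,[a,-b,0],fd(205,318))],[.515,.16,0])
a,b,z=.065,.088,.164
c,d=.035,.071
print("bin");fit([(S,[-a,b,z],fs(412,325)),(S,[a,b,z],fs(590,288)),(S,[a,-b,z],fs(695,502)),(S,[-c,d,z],fs(465,340)),(S,[c,d,z],fs(557,318)),
 (D,[-a,b,z],fd(120,343)),(D,[a,b,z],fd(250,398)),(D,[a,-b,z],fd(133,562)),(D,[-a,-b,z],fd(0,488)),(D,[c,d,z],fd(204,402)),(D,[-c,d,z],fd(137,374))],[.477,-.2,0])
# segment of the rim & box for comparing
E
python3 fit.py
```

```text
box
[ 0.5165  0.1675 -0.5081] yaw -29.1 [ 0.5 -0.1 -0.2 -0.9  0.3 -0.1  0.9 -0.2 -0.4 -0.6 -1.1  1.  -1.1 -2.1
  0.2  0.3]
bin
[ 0.482  -0.1946 -0.4449] yaw -25.5 [ 0.2  0.2  0.5 -0.2  0.6  2.4 -1.3 -1.6  0.9 -1.2 -1.1 -0.4  0.4 -0.2
 -0.1  0.  -3.9  1.8  1.8 -1.4 -0.4 -2.5]
```

Request:
{"fn": "send_rows", "kwargs": {"moves": [0.8,-0.95,0,0,0,-0.8,-1,0.8,-0.95,0,0,0,-0.8,-1,0.8,-0.95,0,0,0,-0.8,-1,0.8,-0.95,0,0,0,-0.8,-1,0.8,-0.95,0,0,0,-0.8,-1,0.8,-0.95,0,0,0,-0.8,-1,0.8,-0.95,0,0,0,-0.8,-1,0.8,-0.95,0,0,0,-0.8,-1], "squeeze": 40}}

```text
time: 1.9
ee_pos: [0.3777, 0.3145, 0.2314]
tcp_rot: [180.0, -0.0, 101.5]
wrist_force: [0.1, 0.6, -1.0]
opening: 0.0852
grasp_force: 0.0
```

Request:
{"fn": "send_rows", "kwargs": {"moves": [0.8,-0.95,0,0,0,-0.8,-1,0.8,-0.95,0,0,0,-0.8,-1,0.8,-0.95,0,0,0,-0.8,-1,0.8,-0.95,0,0,0,-0.8,-1,0.8,-0.95,0,0,0,-0.8,-1,0.8,-0.95,0,0,0,-0.73,-1,0,0,0,0,0,0,-1,0,0,0,0,0,0,-1]}}

```text
time: 2.9
ee_pos: [0.4968, 0.1731, 0.2313]
tcp_rot: [-180.0, 0.0, 61.2]
wrist_force: [0.5, 0.2, 0.1]
opening: 0.0855
grasp_force: 0.0
```

Run:
```python
from h import *
c=bot.camera("wrist");cv2.imwrite("pics/w1.png",c["color"][:,:,::-1])
s=bot.get_obs();print(s["time"],s["q"].round(1),s["ee_pos"].round(4),s["tcp_rot"].round(2),s["wrist_force"].round(2))
np.save("w1.npy",dict(R=c["R"],t=c["t"],camera_matrix=c["camera_matrix"],D=c["D"]),allow_pickle=True)
for X in ([.517,.165,0],): print(proj(c,X))
```

```text
2.95 [ 19.2   1.7   6.6  95.    0.  138. ] [0.4967 0.1733 0.2313] [-179.99   -0.     61.19] [-0.36  0.31 -0.21]
[[345.11958539 193.38667286]]
```

View pics/w1.png

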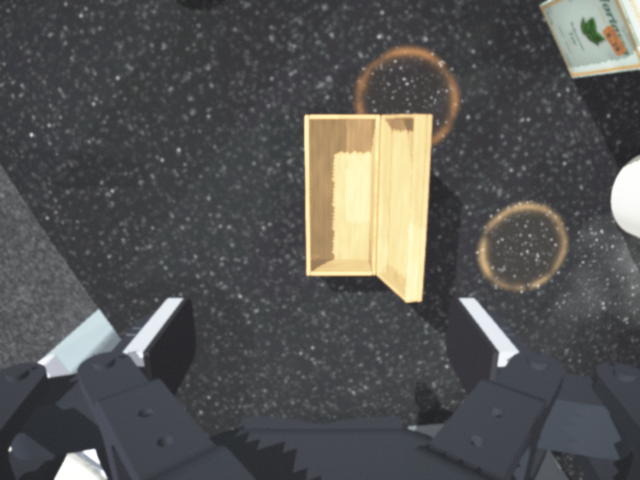

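Run:
```python
from h import *
c=np.load("w1.npy",allow_pickle=True).item()
A=onplane(c,(304.5,114.5),.038);B=onplane(c,(307,275),.038);H=onplane(c,(374.5,275),.038)
print(A,B,H,np.linalg.norm(A-B),np.linalg.norm(H-B))
d=A-B;yaw=np.arctan2(-d[0],d[1]);print("yaw",np.degrees(yaw))
ex=np.array([np.cos(yaw),np.sin(yaw),0]);print("centre",(A+B)/2+.029*ex)
ctr=(A+B)/2+.029*ex
for th in(1.5,1.6,1.7,1.8,1.9):
  ey=np.array([-ex[1],ex[0],0])
  out=[]
  for s in(1,-1):
    for o in(0,.012):
      P=np.array([*ctr[:2],.038])+ex*(.029-.058*np.cos(th)+o*np.sin(th))+ey*.065*s; P[2]+=.058*np.sin(th)+o*np.cos(th)
      out.append(proj(c,P)[0].round(0))
  print(th,*out)
```

```text
[0.51981428 0.24031861 0.038     ] [0.45799907 0.12631161 0.038     ] [0.50741289 0.09902502 0.038     ] 0.12968698810976725 0.05644717104981976
yaw -28.466786564015134
centre [0.51440039 0.16949228 0.038     ]
1.5 [387. 113.] [406. 113.] [381. 304.] [398. 304.]
1.6 [396. 113.] [415. 113.] [389. 303.] [406. 303.]
1.7 [405. 113.] [423. 113.] [397. 303.] [413. 302.]
1.8 [413. 113.] [430. 113.] [405. 302.] [420. 301.]
1.9 [421. 113.] [437. 113.] [412. 301.] [426. 299.]
```

Request:
{"fn": "send_rows", "kwargs": {"moves": [0.8,-0.4,0,0,0,0,1,0.8,-0.4,0,0,0,0,1,0.8,-0.4,0,0,0,0,1,0.8,-0.4,0,0,0,0,1,0.84,-0.36,-0.2,0,0,0,1,0,0,-1,0,0,0,1,0,0,-1,0,0,0,1,0,0,-1,0,0,0,1]}}

```text
time: 3.95
ee_pos: [0.5977, 0.1249, 0.1506]
tcp_rot: [-180.0, -0.0, 61.2]
wrist_force: [-0.2, -0.4, 0.3]
opening: 0.0
grasp_force: 0.0
```

Request:
{"fn": "send_rows", "kwargs": {"moves": [0,0,-1,0,0,0,1,0,0,-1,0,0,0,1,0,0,-1,0,0,0,1,-0.44,0.24,0,0,0,0,1,-0.44,0.24,0,0,0,0,1]}}

```text
time: 4.58
ee_pos: [0.5754, 0.1369, 0.0774]
tcp_rot: [180.0, -0.0, 61.2]
wrist_force: [-0.7, 0.7, 0.4]
opening: -0.0002
grasp_force: 0.0
```

Request:
{"fn": "send_rows", "kwargs": {"moves": [-0.44,0.24,0,0,0,0,1,-0.44,0.24,0,0,0,0,1,-0.44,0.24,0,0,0,0,1,-0.44,0.24,0,0,0,0,1,-0.44,0.24,0,0,0,0,1,-0.44,0.24,-0.2,0,0,0,1,-0.4,0.22,-0.3,0,0,0,1]}}

```text
time: 5.45
ee_pos: [0.4994, 0.1777, 0.0634]
tcp_rot: [180.0, -0.0, 61.1]
wrist_force: [0.4, 0.1, -0.6]
opening: -0.0
grasp_force: 0.0
```

Run:
```python
from h import *
a=bot.camera("scene")["color"][240:360,180:340,::-1];b=bot.camera("side")["color"][180:300,220:380,::-1]
cv2.imwrite("pics/c1.png",cv2.resize(np.hstack([a,b]),(800,300)))
s=bot.get_obs();print(s["ee_pos"],s["wrist_force"])
```

```text
[0.49857657 0.17763833 0.06254514] [ 0.18217737 -0.41708081  0.12815509]
```

View pics/c1.png

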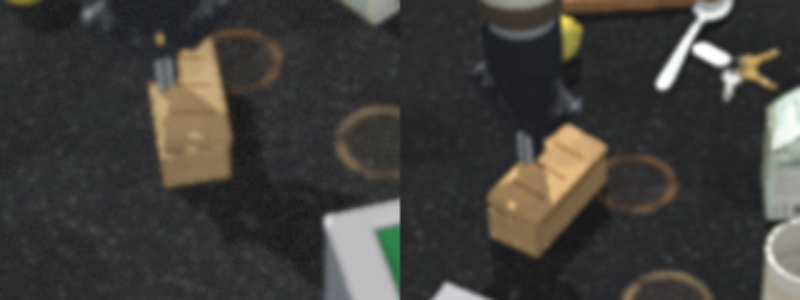

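The lid has folded to nearly shut and the tips are on top of it; now I press down.

Request:
{"fn": "send_rows", "kwargs": {"moves": [0,0,-0.25,0,0,0,1,0,0,-0.25,0,0,0,1,0,0,-0.06,0,0,0,1,0,0,0,0,0,0,1]}}

```text
time: 6.05
ee_pos: [0.5003, 0.1772, 0.0499]
tcp_rot: [-180.0, -0.0, 61.1]
wrist_force: [-1.3, -0.7, 3.6]
opening: -0.0003
grasp_force: 1.9
```

Request:
{"fn": "send_rows", "kwargs": {"moves": [0,0,-0.04,0,0,0,1,0,0,0,0,0,0,1,0,0,1,0,0,0,1,0,0,1,0,0,0,-1,0,0,1,0,0,0,-1,0,0,1,0,0,0,-1,0,0,1,0,0,0,-1,0,0,0.8,0,0,0,-1]}}

```text
time: 7.05
ee_pos: [0.5004, 0.1773, 0.1946]
tcp_rot: [180.0, -0.0, 61.1]
wrist_force: [0.2, -0.4, -0.2]
opening: 0.0855
grasp_force: 0.0
```

Run:
```python
from h import *
c=bot.camera("wrist");cv2.imwrite("pics/w2.png",c["color"][:,:,::-1])
np.save("w2.npy",dict(R=c["R"],t=c["t"],camera_matrix=c["camera_matrix"],D=c["D"]),allow_pickle=True)
s=bot.get_obs();print(s["time"],s["q"].round(1),s["ee_pos"].round(4))
```

```text
7.1 [ 19.5   1.6   2.8  90.9  -0.  138.4] [0.501  0.1775 0.1971]
```

View pics/w2.png

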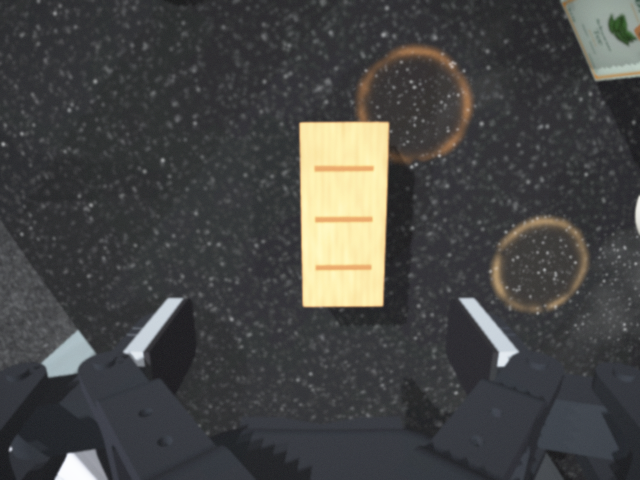

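Lid shut; the box top's corners lie at about (300,122), (389,122), (303,306), (383,306).

Run:
```python
from h import *
c=np.load("w2.npy",allow_pickle=True).item()
P=[onplane(c,p,.05) for p in((299.5,121.5),(389,121.5),(302.5,306.5),(383.5,306.5))]
m=sum(P)/4;d=P[0]+P[1]-P[2]-P[3];print(m,np.degrees(np.arctan2(-d[0],d[1])),np.linalg.norm(P[0]-P[2]),np.linalg.norm(P[0]-P[1]),np.linalg.norm(P[2]-P[3]))
```

```text
[0.51421879 0.16915487 0.05      ] -28.54355927749808 0.1309050538307153 0.05852173005242522 0.05926189472457821
```

Request:
{"fn": "send_rows", "kwargs": {"moves": [0.26,-0.17,-0.5,0,0,0,-1,0.26,-0.17,-0.5,0,0,0,-1,0,0,-1,0,0,0,-1,0,0,-1,0,0,0,-1,0,0,-1,0,0,0,-1,0,0,-1,0,0,0,-1,0,0,-1,0,0,0,-1,0,0,-0.9,0,0,0,-1]}}

```text
time: 8.1
ee_pos: [0.5121, 0.168, 0.0181]
tcp_rot: [-179.9, 0.1, 61.1]
wrist_force: [0.4, -0.4, -0.4]
opening: 0.0853
grasp_force: 0.0
```

Request:
{"fn": "send_rows", "kwargs": {"moves": [0,0,0,0,0,0,-1]}}

```text
time: 8.22
ee_pos: [0.5112, 0.1678, 0.0179]
tcp_rot: [-179.8, 0.2, 61.1]
wrist_force: [0.0, -1.1, 0.2]
opening: 0.0855
grasp_force: 0.0
```

Request:
{"fn": "send_rows", "kwargs": {"moves": [0.1,0,-0.32,0,0,0,-1,0,0,0,0,0,0,-0.2,0,0,0,0,0,0,0,0,0,0,0,0,0,0.2,0,0,0,0,0,0,0.4,0,0,0,0,0,0,0.6], "squeeze": 30}}

```text
time: 8.98
ee_pos: [0.5159, 0.1689, 0.0137]
tcp_rot: [180.0, -0.0, 61.1]
wrist_force: [0.3, -0.6, 2.8]
opening: 0.0578
grasp_force: 33.1
```

Request:
{"fn": "send_rows", "kwargs": {"moves": [0,0,0.4,0,0,0,0.6,0,0,1,0,0,0,0.6,0,0,1,0,0,0,0.6,0,0,1,0,0,0,0.6,0,0,1,0,0,0,0.6,0,0,1,0,0,0,0.6,0,0,1,0,0,0,0.6,-0.2,-0.8,1,0,0,0.1,0.6]}}

```text
time: 9.98
ee_pos: [0.5104, 0.1493, 0.1992]
tcp_rot: [-180.0, 0.0, 62.1]
wrist_force: [-0.4, 0.4, -2.8]
opening: 0.0574
grasp_force: 32.7
```

Request:
{"fn": "send_rows", "kwargs": {"moves": [-0.2,-0.95,1,0,0,0.1,0.6,-0.2,-0.95,1,0,0,0.1,0.6,-0.2,-0.95,0.5,0,0,0.05,0.6,-0.2,-0.95,0,0,0,0,0.6,-0.2,-0.95,0,0,0,0,0.6,-0.2,-0.95,0,0,0,0,0.6,-0.2,-0.95,0,0,0,0,0.6,-0.2,-0.95,0,0,0,0,0.6]}}

```text
time: 10.98
ee_pos: [0.4701, -0.0419, 0.2611]
tcp_rot: [-180.0, -0.0, 64.1]
wrist_force: [-0.1, 0.2, -2.0]
opening: 0.0576
grasp_force: 32.8
```

Request:
{"fn": "send_rows", "kwargs": {"moves": [-0.2,-0.95,0,0,0,0,0.6,-0.2,-0.95,0,0,0,0,0.6,-0.2,-0.95,0,0,0,0,0.6,-0.2,-0.95,0,0,0,0,0.6,-0.2,-0.95,0,0,0,0,0.6,-0.2,-0.95,0,0,0,0,0.6,-0.2,-0.95,0,0,0,0,0.6,-0.2,-0.95,0,0,0,0,0.6]}}

```text
time: 11.98
ee_pos: [0.4302, -0.2318, 0.2612]
tcp_rot: [-180.0, -0.0, 64.1]
wrist_force: [-0.4, -0.5, -1.7]
opening: 0.0572
grasp_force: 32.7
```

Request:
{"fn": "send_rows", "kwargs": {"moves": [-0.2,-0.95,0,0,0,0,0.6,-0.2,-0.95,0,0,0,0,0.6,-0.2,-0.95,0,0,0,0,0.6,-0.2,-0.95,0,0,0,0,0.6,0,0,0,0,0,0,0.6]}}

```text
time: 12.6
ee_pos: [0.4101, -0.3271, 0.2607]
tcp_rot: [-180.0, -0.0, 64.0]
wrist_force: [-0.5, 0.9, -1.9]
opening: 0.0578
grasp_force: 32.7
```

Run:
```python
from h import *
c=bot.camera("wrist");cv2.imwrite("pics/w3.png",c["color"][:,:,::-1])
np.save("w3.npy",dict(R=c["R"],t=c["t"],camera_matrix=c["camera_matrix"],D=c["D"]),allow_pickle=True)
s=bot.get_obs();print(s["time"],s["q"].round(1),s["ee_pos"].round(4),s["tcp_rot"].round(2),s["opening"],s["grasp_force"])
```

```text
12.65 [-38.5   2.2  10.5  98.3   0.   77.5] [ 0.4103 -0.3264  0.2608] [-1.7997e+02 -2.0000e-02  6.4030e+01] 0.05731183397914011 32.74200886487961
```

View pics/w3.png

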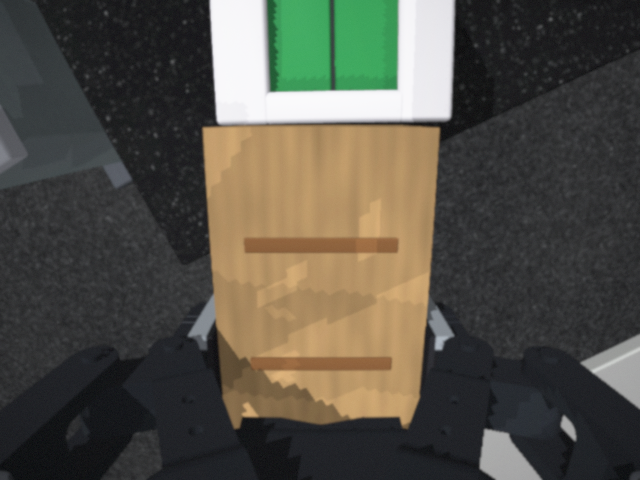

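Shows the gripped box (top far edge at row 127, columns 204–440) and the bin ahead: mouth near corners at about (267,91) and (398,91), outer rim corners (217,122) and (450,121).

Run:
```python
from h import *
c=np.load("w3.npy",allow_pickle=True).item()
print("cam",-np.array(c["R"]).T@np.array(c["t"]).ravel())
I=cv2.imread("pics/w3.png")
# subpixel edges on rows: white/black, white/green
for r in (10,40,70,82):
    g=I[r].astype(int);sat=g[:,1]-g[:,2];w=g.min(1)
    gr=np.where(sat>50)[0];wh=np.where(w>110)[0];wh=wh[(wh>180)&(wh<480)];print(r,"green",gr.min(),gr.max(),"white",wh.min(),wh.max())
for col in(300,370):
    g=I[:,col].astype(int);gr=np.where((g[:,1]-g[:,2])>50)[0];print(col,"green bottom",gr.max())
T=[onplane(c,p,.164) for p in((267,91),(398,91),(217,123),(451,122))]
for p in T: print(p.round(4),end=' ')
print("w",np.linalg.norm(T[0]-T[1]),np.linalg.norm(T[2]-T[3]),"yaw",[np.degrees(np.arctan2((b-a)[1],(b-a)[0])) for a,b in((T[0],T[1]),(T[2],T[3]))])
s=bot.get_obs();z=s["ee_pos"][2]-.0137+.05
B=[onplane(c,p,z) for p in((203.5,127),(440,127))]
print("box far edge",B,np.linalg.norm(B[1]-B[0]),np.degrees(np.arctan2(*(B[1]-B[0])[1::-1])), "rel TCP",(B[0]+B[1])/2-s["ee_pos"])
```

```text
cam [ 0.43925867 -0.26760837  0.40254793]
10 green 269 397 white 210 454
40 green 270 396 white 211 453
70 green 271 396 white 213 452
82 green 271 396 white 214 452
300 green bottom 90
370 green bottom 89
[ 0.4199 -0.2413  0.164 ] [ 0.4832 -0.2721  0.164 ] [ 0.3875 -0.244   0.164 ] [ 0.503  -0.2996  0.164 ] w 0.0703849191383257 0.1282108277179536 yaw [np.float64(-25.922623274993143), np.float64(-25.690164091499543)]
box far edge [array([ 0.41295152, -0.25651875,  0.29710812]), array([ 0.46452869, -0.28169739,  0.29710812])] 0.057394851253633174 -26.020428144206278 rel TCP [0.02847544 0.05726783 0.0363    ]
```

Request:
{"fn": "send_rows", "kwargs": {"moves": [0.48,0.9,0,0,0,0.03,0.6,0.48,0.9,0,0,0,0,0.6,0.48,0.9,0,0,0,0,0.6,0.48,0.9,0,0,0,0,0.6,0.48,0.9,0,0,0,0,0.6,0.49,0.88,0,0,0,0,0.6,0,0,-0.8,0,0,0,0.6,0,0,-0.8,0,0,0,0.6]}}

```text
time: 13.65
ee_pos: [0.4831, -0.1904, 0.2207]
tcp_rot: [180.0, -0.0, 64.5]
wrist_force: [-0.1, -0.4, -1.5]
opening: 0.0579
grasp_force: 32.8
```

Request:
{"fn": "send_rows", "kwargs": {"moves": [0,0,-0.8,0,0,0,0.6,0,0,-0.6,0,0,0,0.6,0,0,0,0,0,0,0.6]}}

```text
time: 14.02
ee_pos: [0.4824, -0.1911, 0.185]
tcp_rot: [-179.9, 0.0, 64.4]
wrist_force: [0.4, 0.6, -0.9]
opening: 0.0573
grasp_force: 32.8
```

Run:
```python
from h import *
c=bot.camera("wrist");cv2.imwrite("pics/w4.png",c["color"][:,:,::-1])
a=bot.camera("scene");b=bot.camera("side")
cv2.imwrite("pics/c4.png",np.hstack([cv2.resize(a["color"][290:440,280:440,::-1],(400,375)),cv2.resize(b["color"][260:410,170:330,::-1],(400,375))]))
s=bot.get_obs();print(s["time"],s["ee_pos"].round(4),s["tcp_rot"].round(2),s["wrist_force"])
```

```text
14.175 [ 0.4831 -0.1917  0.1867] [ 1.7993e+02 -1.0000e-02  6.4370e+01] [-0.22941254 -0.10829159 -1.19689962]
```

View pics/c4.png

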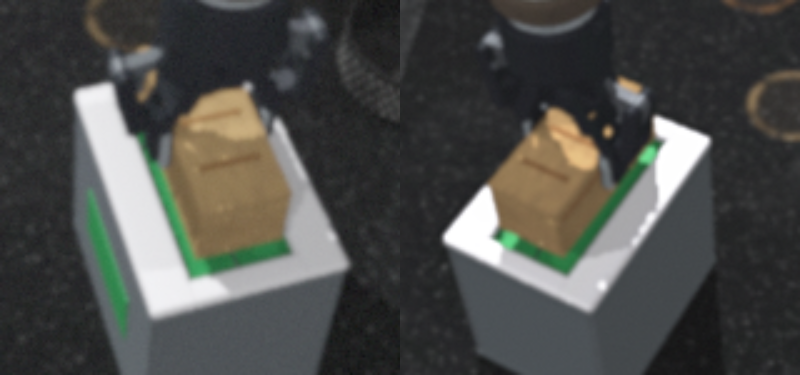

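The box hovers just above the mouth and is aligned, with green showing on all sides; now I lower it gently.

Request:
{"fn": "send_rows", "kwargs": {"moves": [0,0,-0.2,0,0,0,0.6,0,0,-0.2,0,0,0,0.6,0,0,-0.15,0,0,0,0.6,0,0,0,0,0,0,0.6]}}

```text
time: 14.68
ee_pos: [0.4826, -0.1916, 0.1716]
tcp_rot: [-180.0, 0.0, 64.4]
wrist_force: [-0.4, 0.3, -1.6]
opening: 0.0584
grasp_force: 32.9
```

Request:
{"fn": "send_rows", "kwargs": {"moves": [0,0,-0.1,0,0,0,0.6,0,0,-0.04,0,0,0,0.6,0,0,0,0,0,0,0.6]}}

```text
time: 15.05
ee_pos: [0.4828, -0.1917, 0.1685]
tcp_rot: [-180.0, 0.0, 64.4]
wrist_force: [0.3, 0.2, -1.5]
opening: 0.0579
grasp_force: 32.9
```

Request:
{"fn": "send_rows", "kwargs": {"moves": [0,0,0,0,0,0,-0.5,0,0,0,0,0,0,-0.8,0,0,0,0,0,0,-0.8,0,0,0.5,0,0,0,-0.8,0,0,0.7,0,0,0,-0.8,0,0,0.9,0,0,0,-0.8,0,0,0.9,0,0,0,-0.8,0,0,0,0,0,0,-0.8]}}

```text
time: 16.05
ee_pos: [0.4836, -0.192, 0.2462]
tcp_rot: [179.8, -0.0, 64.4]
wrist_force: [-0.3, 0.2, 0.4]
opening: 0.0767
grasp_force: 0.0
```

Run:
```python
from h import *
c=bot.camera("wrist");a=bot.camera("scene");b=bot.camera("side")
cv2.imwrite("pics/c5.png",np.hstack([cv2.resize(a["color"][290:440,280:440,::-1],(250,234)),cv2.resize(b["color"][260:410,170:330,::-1],(250,234)),cv2.resize(c["color"][:,:,::-1],(300,234))]))
s=bot.get_obs();print(s["time"],s["ee_pos"].round(4),s["q"].round(1),s["wrist_force"],s["opening"])
```

```text
16.2 [ 0.4828 -0.1917  0.2431] [-21.7   1.1   7.3  96.3   0.   94. ] [ 0.65602119 -0.55155851  0.33049907] 0.07706123727921108
```

View pics/c5.png

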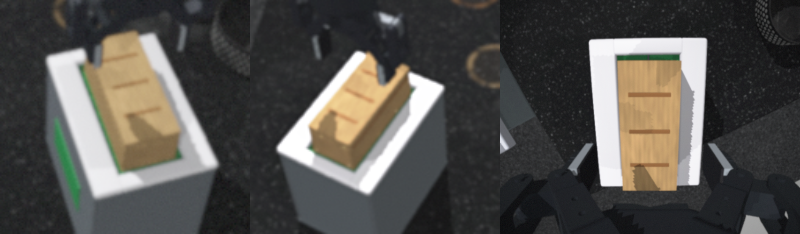

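The box sits level in the mouth, lid shut. Next I turn the gripper a quarter turn, half open, to push evenly along the box.

Request:
{"fn": "send_rows", "kwargs": {"moves": [0,0,0,0,0,1,-0.3,0,0,0,0,0,1,-0.3,0,0,0,0,0,1,-0.3,0,0,0,0,0,1,-0.3,0,0,0,0,0,1,-0.3,0,0,0,0,0,1,-0.3,0,0,0,0,0,1,-0.3,0,0,0,0,0,1,-0.3]}}

```text
time: 17.2
ee_pos: [0.4826, -0.1915, 0.2426]
tcp_rot: [-180.0, -0.1, 133.4]
wrist_force: [-0.6, -0.6, 0.5]
opening: 0.0557
grasp_force: 0.0
```

Request:
{"fn": "send_rows", "kwargs": {"moves": [0,0,0,0,0,1,-0.3,0,0,0,0,0,1,-0.3,0,0,-0.4,0,0,0.4,-0.3,0,0,-0.4,0,0,0,-0.3,0,0,-0.4,0,0,0,-0.3,0,0,-0.4,0,0,0,-0.3]}}

```text
time: 17.95
ee_pos: [0.4827, -0.1916, 0.2026]
tcp_rot: [-180.0, -0.0, 153.7]
wrist_force: [0.9, -0.3, -0.1]
opening: 0.0554
grasp_force: 0.0
```

Request:
{"fn": "send_rows", "kwargs": {"moves": [0,0,-0.3,0,0,0,-0.3,0,0,-0.3,0,0,0,-0.3,0,0,-0.3,0,0,0,-0.3,0,0,-0.3,0,0,0,-0.3,0,0,-0.3,0,0,0,-0.3]}}

```text
time: 18.58
ee_pos: [0.4828, -0.1917, 0.1655]
tcp_rot: [-180.0, -0.0, 153.7]
wrist_force: [-0.5, -1.0, 0.7]
opening: 0.0556
grasp_force: 0.0
```

Request:
{"fn": "send_rows", "kwargs": {"moves": [0,0,-0.25,0,0,0,-0.3,0,0,-0.25,0,0,0,-0.3,0,0,-0.25,0,0,0,-0.3]}}

```text
time: 18.95
ee_pos: [0.4829, -0.1917, 0.147]
tcp_rot: [180.0, 0.0, 153.7]
wrist_force: [-0.4, -0.4, 1.1]
opening: 0.0552
grasp_force: 0.8
```

Request:
{"fn": "send_rows", "kwargs": {"moves": [0,0,-0.25,0,0,0,-0.3,0,0,-0.25,0,0,0,-0.3,0,0,-0.25,0,0,0,-0.3]}}

```text
time: 19.32
ee_pos: [0.4829, -0.1917, 0.1282]
tcp_rot: [180.0, 0.0, 153.7]
wrist_force: [-0.5, 0.8, 1.1]
opening: 0.0554
grasp_force: 0.8
```

Run:
```python
from h import *
a=bot.camera("scene");b=bot.camera("side")
cv2.imwrite("pics/c6.png",np.hstack([cv2.resize(a["color"][290:440,280:440,::-1],(400,375)),cv2.resize(b["color"][260:410,170:330,::-1],(400,375))]))
s=bot.get_obs();print(s["time"],s["ee_pos"].round(4),s["wrist_force"],s["grasp_force"])
```

```text
19.425 [ 0.4826 -0.1916  0.1277] [ 0.81354468 -0.20463714  0.75160179] 0.7747908029705286
```

View pics/c6.png

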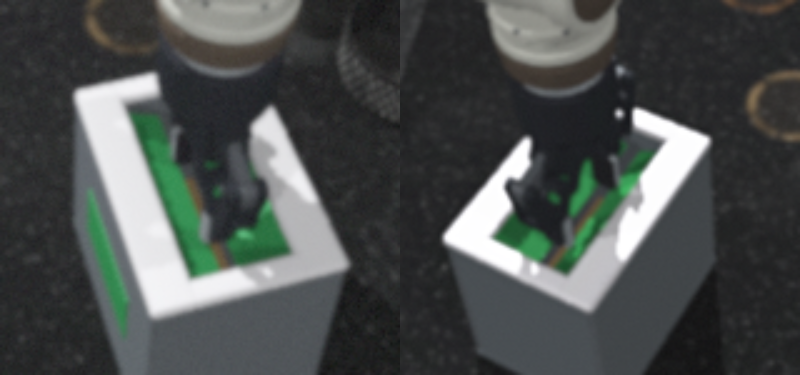

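The box has gone through, and the flaps lie against the fingers with brown showing between them. I retreat straight up.

Request:
{"fn": "send_rows", "kwargs": {"moves": [0,0,0.4,0,0,0,-0.3,0,0,0.5,0,0,0,-0.3,0,0,0.6,0,0,0,-0.3,0,0,0.8,0,0,0,-0.3,0,0,1,0,0,0,-0.3,0,0,1,0,0,0,-0.3,0,0,1,0,0,0,-0.3,-1,0,0.5,0,0,0,-0.3]}}

```text
time: 20.42
ee_pos: [0.4585, -0.1917, 0.2753]
tcp_rot: [180.0, 0.1, 153.8]
wrist_force: [0.0, -0.0, 0.0]
opening: 0.0556
grasp_force: 0.0
```

Request:
{"fn": "send_rows", "kwargs": {"moves": [-1,0,0,0,0,0,-0.3,-1,0,0,0,0,0,-0.3,-1,0,0,0,0,0,-0.3,-1,0,0,0,0,0,-0.3,0,0,0,0,0,0,-0.3,0,0,0,0,0,0,-0.3]}}

```text
time: 21.18
ee_pos: [0.3583, -0.1918, 0.2742]
tcp_rot: [180.0, 0.1, 153.7]
wrist_force: [-0.4, -0.3, -0.5]
opening: 0.0554
grasp_force: 0.0
```

Run:
```python
from h import *
a=bot.camera("scene");b=bot.camera("side")
cv2.imwrite("pics/c7.png",np.hstack([cv2.resize(a["color"][290:440,280:440,::-1],(400,375)),cv2.resize(b["color"][260:410,170:330,::-1],(400,375))]))
s=bot.get_obs();print(s["time"],s["ee_pos"].round(4),s["wrist_force"],bot.landmark_of("scene","snack_box_centre"))
```

```text
21.275 [ 0.3584 -0.1917  0.2736] [ 0.19595128 -0.9326006  -0.12030496] []
```

View pics/c7.png

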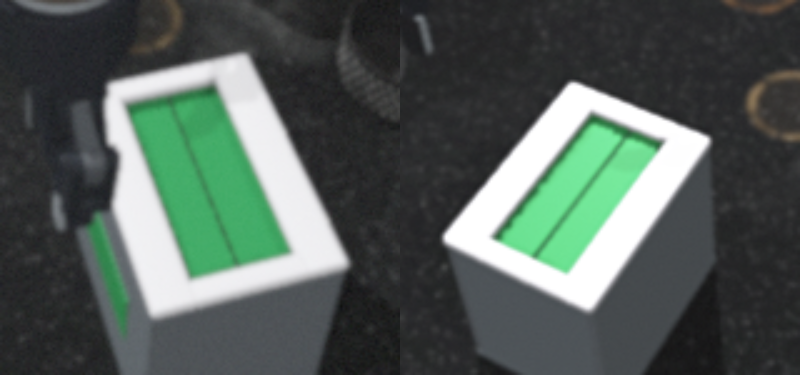

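Both flaps are level and shut, and the box is out of sight inside the bin.

```bash
python3 -c "
from workcell import bot
print(bot.job_done())"
```

```text
the job is handed in; nothing more can be done
None
```

The snack box was folded shut, laid in the bin's mouth and pushed through the flaps; both flaps look shut over it in the last pictures, and I handed the job in at about 21 s, but no verdict came back.

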